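# Charge the pot mill from the tray, then hold its jog lever at slow speed

## Robot

A 6-joint arm with a two-finger parallel gripper is mounted at the origin on the work surface. World frame = base frame: x ahead of the robot, y to its left, z up, the work surface at z = 0. Lengths are in m, angles in rad, forces in N, time in s.
With the tool pointing down it reaches from about 0.275 to 0.975 m from the base axis. Payload 8.4 kg.
Tool frame: the origin (TCP) lies at the very end of the fingers, on their centre line; the grasp point (between the pads) lies 19 mm behind it (hold_point_z is the distance from the TCP to the grasp point, in m); z points along the fingers, y is the line along which they close (so a half turn about z gives the same grasp; the last joint's range is limited). The gripper opens to 92 mm and grips with 3 to 60 N. Pads are 20 mm wide; open, the fingers measure 128 mm over their backs; the gripper's body (75 mm by 189 mm) begins 69 mm behind the grasp point.
Start: joints at [1.211, 0.353, 1.633, -0, 1.155, -0.002], TCP at [0.219, 0.585, 0.215] pointing down, gripper open.
Joint ranges: [-2.63, 2.63], [-0.92, 2.1], [0.06, 2.66], [-1.3, 4.44], [0, 2.69], [-3.02, 3.02]. Speed limits (rad/s): [2.22, 2.22, 2.79, 3.14, 3.14, 3.14].

## Interface

Orientations are given as a rotation vector (axis times angle).
In Python, from plant import * gives the robot as it stands.
- The arm moves only by the shell command python3 -m crank 'ROWS' [FORCE]. ROWS is JSON, a list of rows, each an object with "angular": the turn, a rotation vector about the tool's x, y, z in degrees, a list of three; "offset": the shift along the tool's x, y, z in m, a list of three; "gripper": the opening, from 0 (shut) to 1 (fully open). A call has 1 to 12 rows; each row shifts and turns the commanded pose from where the row before left it, along the tool's axes as they then stand; what a row does not reach is not made up. A row lasts 1/12 s, in which the tool goes at most 41.7 mm and 7.16 degrees, less where a joint would pass 70% of its speed; a pose out of reach is approached as far as the arm can. A call is refused whole if a number of a shift passes 0.0417 or a number of a turn 7.16, either way. A call with a gripper value outside its range is refused whole. The fingers move at their own pace and stop on an object; FORCE is the grip in N (left out, the last holds). Time passes only in rows, so rows that do not move let the fingers close. It gives the time, the measured TCP pose, the force, the opening and the grip force at its end, in the units of the state.
- get_obs(): the state, without advancing time (a new reading comes with each control period).
- capture(name): name is "side" or "top"; returns a dict with "pixels" (384x512x3 uint8, red, green, blue), "range_z" (384x512 float32, m along the optical axis (not along the pixel's ray), 0 where there is no reading), "camera_matrix" (3x3 intrinsics, pixels), "extrinsics" (4x4, takes a point from camera to world coordinates). Camera axes: x right, y down, z forward; pixel columns grow to the right and rows downward; lengths in m; the calibration is good to about 2 mm. A picture is of the moment at which its call begins.
- finish_job(): hands the job in; it is judged then, once.
The state is a dict: "clock": time; "joints": joint angles; "joint_velocities": joint speeds; "joint_efforts": joint torques, N m; "eef_pos": TCP position; "eef_rot": TCP orientation; "force": force on the tool from outside, world axes, zero at the start; "wrist_torque": the same for the moment, N m; "grip_width": finger opening in m; "grip_force": force on a finger pad.
Only numpy, scipy, OpenCV 4.12 (cv2) and the standard library are available. Lean on these libraries where they do the work, as an engineer would, in place of code of your own. Each camera call takes 0.05 s, during which the arm holds its last target. There are 200 camera calls.

## Task

Pick up the charging tray by its yellow handle and tip it so that all four ceramic pieces slide into the steel pot, without touching the pieces with the gripper, then set the tray down flat on the bench and let go of it. Then press the orange pad of the dead-man lever with the fingers down to half travel (lever level), never to its bottom stop, and finish while still holding it there. Leave the beaker, bottle and jar alone.

Things in the scene. Friction and masses are not known exactly. Their poses are not given: they have to be found in the camera images.
- tray: Charging tray, loose, dark steel, 0.17 to 0.29 kg: floor 120 mm (its x) by 90 mm (its y), 3 mm thick, walls 20 mm high on three sides; the fourth long side, its -y side, is open with no lip, and the pieces slide out there once the tray is rolled about its x axis so that this side is low (level tray: none move; 45 degrees of roll surely empties it). Origin: centre of the underside, z up. A yellow bridge handle runs over it.
- tray_handle (a point): Centre of the tray's yellow handle: a straight bar along the tray's x, 120 mm long, 12 mm wide (y), 16 mm tall, its centre 73 mm above the tray's underside, held by one thin post at each end. Free below down to the floor of the tray apart from the pieces. Pinch it across its 12 mm width from above, at the middle. Axes as the tray's.
- tray_lip (a point): Middle of the tray's open pouring edge (tray's -y side, 45 mm from the middle, top of the floor). Axes as the tray's.
- mill: Pot mill, fixed: low blue drive unit 220 mm (its x) by 300 mm (its y), flat top 50 mm above the bench, carrying the steel pot on its +y side and the lever on its -y side. Origin: centre of its underside on the bench; x points away from the robot at yaw 0.
- pot_rim (a point): Centre of the mouth of the fixed round steel pot: outer diameter 170 mm, inner 162 mm, rim 125 mm above the bench.
- pot_in (a point): Centre of the pot's inner floor, 69 mm below the rim; z up.
- jog_lever (a joint): Spring-loaded dead-man lever of the mill, rad: 0 = released (sloping up toward the pad), 0.4 = down on its lower stop; it springs back when let go. At 0.2, half travel, the lever and pad lie level: slow speed (green mark on the white plate beside it). Pressing the pad takes about 2 N at the start, 5 N half way, 8 N at the stop.
- jog_hinge (a point): Hinge axis of the lever (along the mill's y), 120 mm above the bench; the lever points from here along the mill's -x.
- jog_pad: Orange press pad on the free end of the lever, 46 mm (its x, along the lever) by 42 mm (its y) by 12 mm. Origin: centre of its underside, 115 mm along the lever from the hinge and 7 mm above the lever's centre line, so its top is 19 mm above that line: the top's middle is 161 mm above the bench when released, 139 mm when level (half travel) and 116 mm at the stop. It turns with the lever; press it downward.
- piece1_center (a point): Centre of grinding piece 1: white ceramic cylinder, 22 mm diameter, 20 mm long, 20 to 40 g; all four stand upright on the tray at the start.
- piece2_center (a point): Centre of grinding piece 2: white ceramic cylinder, 22 mm diameter, 20 mm long, 20 to 40 g; all four stand upright on the tray at the start.
- piece3_center (a point): Centre of grinding piece 3: white ceramic cylinder, 22 mm diameter, 20 mm long, 20 to 40 g; all four stand upright on the tray at the start.
- piece4_center (a point): Centre of grinding piece 4: white ceramic cylinder, 22 mm diameter, 20 mm long, 20 to 40 g; all four stand upright on the tray at the start.
- beaker: Bystander: glass beaker, rim diameter 68 mm, 90 mm tall, loose. Origin: centre of the underside.
- reagent: Bystander: white bottle with blue cap, 60 mm diameter, 120 mm tall, loose. Origin: centre of the underside.
- jar: Bystander: amber jar with black cap, 60 mm diameter, 80 mm tall, loose. Origin: centre of the underside.
Not all that is in view belongs to the job. Leave any red look-alike of the tray alone.

How it is judged:
On the way, in this order (a step that is already met when the one before it is completed fails the run):
1. all four pieces lie in the pot, the lever not yet pressed (horizontal distance between each of piece1_center, piece2_center, piece3_center, piece4_center and pot_in below 0.08 m and z of piece1_center in the frame of pot_in between 0 and 0.05 m and z of piece2_center in the frame of pot_in between 0 and 0.05 m and z of piece3_center in the frame of pot_in between 0 and 0.05 m and z of piece4_center in the frame of pot_in between 0 and 0.05 m and value of joint jog_lever below 0.06 rad), for 0.2 s.
2. the tray stands flat on the bench, released, the lever not yet pressed (all of step 1 and height (world z) of tray below 0.008 m and angle between tray's own z axis and vertical below 0.08 rad and contact force between the fingers and tray below 0.1 N and linear speed of tray below 0.02 m/s), for 0.2 s.
At the end, for the whole second after the job is handed in: Pieces in the pot (centres within 80 mm of its axis, 0 to 50 mm above its floor); tray flat on the bench (underside within 8 mm, tilt under 0.08 rad), still, not touched by the fingers; fingers press the pad with over 2.5 N, lever still between 0.12 and 0.28 rad (horizontal distance between each of piece1_center, piece2_center, piece3_center, piece4_center and pot_in below 0.08 m and z of piece1_center in the frame of pot_in between 0 and 0.05 m and z of piece2_center in the frame of pot_in between 0 and 0.05 m and z of piece3_center in the frame of pot_in between 0 and 0.05 m and z of piece4_center in the frame of pot_in between 0 and 0.05 m and height (world z) of tray below 0.008 m and angle between tray's own z axis and vertical below 0.08 rad and contact force between the fingers and tray below 0.1 N and linear speed of tray below 0.02 m/s and value of joint jog_lever between 0.12 and 0.28 rad and velocity of joint jog_lever between -0.1 and 0.1 rad/s and contact force between the fingers and jog_pad above 2.5 N); the arm keeps its last pose, push and grip.
It fails at once if the lever was pressed to its bottom stop (above 0.37 rad) (value of joint jog_lever above 0.37 rad).
It fails at once if the gripper's fingers touched a piece (over 1 N) (contact force between the fingers and piece1 above 1 N or contact force between the fingers and piece2 above 1 N or contact force between the fingers and piece3 above 1 N or contact force between the fingers and piece4 above 1 N).
It fails at once if beaker, bottle or jar moved more than 30 mm (distance of any of beaker, reagent, jar from where it was at the start of the episode above 0.03 m).
It also fails if it takes over 58 s, if anything falls off the work surface, if the arm or the gripper's body presses on something with over 40 N, if the wrist force passes 120 N, or if a joint passes its speed limit or range.

## Working session

There is one attempt and no reset: what is moved stays moved. The work goes in short steps, Python scripts to look and compute and a shell command to move; the robot and the scene stay as the last step left them, time stands still between calls to the robot, and variables do not carry over. Pictures are saved under pics/ and viewed, at most 11 in all, crops included, and the job is handed in when it is done.

```bash
mkdir -p pics; cat > h.py <<'E'
from plant import *
import numpy as np, cv2
from scipy.spatial.transform import Rotation as R
def save(n,f,crop=None,s=1):
    c=capture(n); np.savez('last_'+n+'.npz',**c)
    im=c["pixels"][:,:,::-1]
    if crop: x0,y0,x1,y1=crop; im=im[y0:y1,x0:x1]
    cv2.imwrite('pics/'+f,cv2.resize(im,None,fx=s,fy=s,interpolation=cv2.INTER_CUBIC))
    return c
def pt(c,u,v,r=1):
    d=c["range_z"][v-r:v+r+1,u-r:u+r+1]; d=np.median(d[d>0])
    p=np.linalg.inv(c["camera_matrix"])@[u,v,1]*d
    return (c["extrinsics"]@[*p,1])[:3].round(4)
def cloud(c):
    h,w=c["range_z"].shape; v,u=np.mgrid[:h,:w]; d=c["range_z"]
    p=np.stack([u,v,np.ones_like(u)],-1)@np.linalg.inv(c["camera_matrix"]).T*d[...,None]
    return p@c["extrinsics"][:3,:3].T+c["extrinsics"][:3,3]
E
python3 - <<'E'
from h import *
save("top","top0.png",s=1.5); save("side","side0.png",s=1.5)
o=get_obs(); print(o); print(R.from_rotvec(o["eef_rot"]).as_matrix().round(3))
E
```

```text
{'clock': 0.1, 'joints': array([ 1.21059366e+00,  3.53545066e-01,  1.63406611e+00, -3.60791193e-05,
        1.15518620e+00, -2.39949975e-03]), 'joint_velocities': array([-6.43684719e-04, -1.17078508e-03, -2.93453082e-03,  1.25539701e-05,
       -2.29636745e-05, -3.03597768e-03]), 'joint_efforts': array([-5.60716908e-04, -5.94911063e+01, -3.34935451e+01,  6.98954333e-02,
        1.84300641e-02, -7.78705612e-05]), 'eef_pos': array([0.21874   , 0.58499776, 0.21395717]), 'eef_rot': array([-5.58987102e-01, -3.09127376e+00,  1.87058881e-03]), 'force': array([0.70330688, 0.77731771, 0.34174944]), 'wrist_torque': array([ 0.06259952, -0.0212604 ,  0.01161814]), 'grip_force': 0.0, 'grip_width': 0.09184303487050027}
[[-0.937  0.35  -0.   ]
 [ 0.35   0.937 -0.001]
 [-0.    -0.001 -1.   ]]
```

View pics/top0.png

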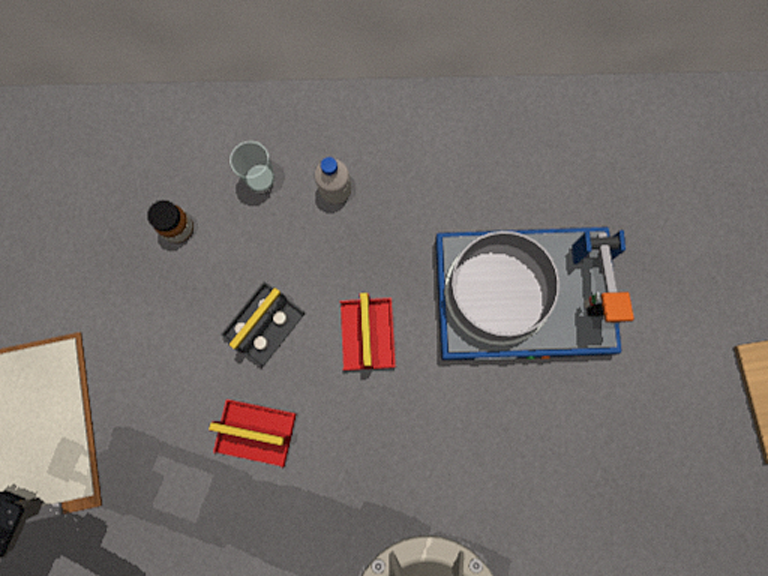

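View pics/side0.png

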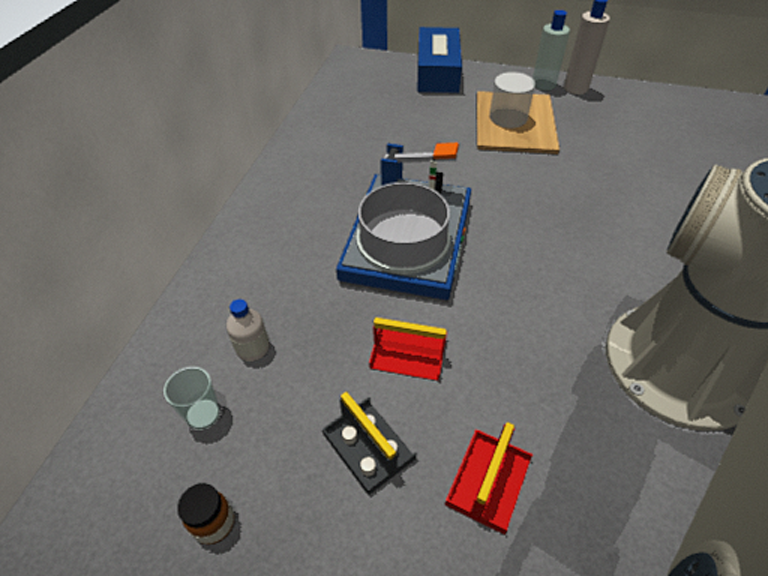

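The dark tray with four white pieces is at about (263,325) in the top view and (370,440) in the side view. The red trays at (368,333) and (255,432) in the top view are look-alikes with no pieces. The pot is at (502,288) and the orange pad at (618,306). I'll confirm in one enlarged crop and measure.

```bash
python3 - <<'E'
from h import *
t=dict(np.load('last_top.npz')); s=dict(np.load('last_side.npz'))
a=cv2.resize(t["pixels"][180:255,140:215,::-1],(400,400),interpolation=cv2.INTER_CUBIC)
b=cv2.resize(s["pixels"][255:335,205:285,::-1],(400,400),interpolation=cv2.INTER_CUBIC)
cv2.imwrite('pics/crop.png',np.hstack([a,b]))
for n,c in(("top",t),("side",s)):
    P=cloud(c); hsv=cv2.cvtColor(c["pixels"],cv2.COLOR_RGB2HSV)
    H,S,V=cv2.split(hsv)
    vv,uu=np.mgrid[:384,:512]
    box=(uu>140)&(uu<210)&(vv>180)&(vv<250) if n=="top" else (uu>205)&(uu<285)&(vv>255)&(vv<335)
    m=box&(H>20)&(H<35)&(S>150)&(P[...,2]>.07)&(P[...,2]<.09)
    q=P[m]; r=cv2.minAreaRect((q[:,:2]*1000).astype(np.float32)); print(n,"handle",r,np.median(q[:,2]),len(q))
    m=box&(S<50)&(V>130)&(P[...,2]<.035)&(P[...,2]>.012)
    k,l,st,ce=cv2.connectedComponentsWithStats(m.astype(np.uint8))
    for i in range(1,k):
        if st[i,4]>8: print(" piece",np.median(P[l==i],axis=0).round(3),st[i,4])
    m=(H>5)&(H<14)&(S>200)&(V>150)&(P[...,2]>.1); q=P[m]; print("pad",cv2.minAreaRect((q[:,:2]*1000).astype(np.float32)),np.median(q,axis=0),len(q))
    box=(uu>285)&(uu<385)&(vv>145)&(vv<240) if n=="top" else (uu>230)&(uu<305)&(vv>115)&(vv<180)
    m=box&(P[...,2]>.119)&(P[...,2]<.131); q=P[m]
    if n=="top": q=q[q[:,1]>-.16]
    A=np.c_[q[:,:2],np.ones(len(q))]; x=np.linalg.lstsq(A,(q[:,:2]**2).sum(1),rcond=None)[0]
    print("rim",x[:2]/2,np.sqrt(x[2]+(x[:2]**2).sum()/4),len(q))
for u,v in((335,192),(402,165),(415,160),(295,157),(295,236),(412,236)): print(u,v,pt(t,u,v))
E
```

```text
top handle ((478.4733581542969, 277.6698913574219), (12.757150650024414, 116.54367065429688), 52.50062561035156) 0.08005730112895959 255
 piece [0.487 0.248 0.022] 51
 piece [0.472 0.319 0.022] 23
 piece [0.445 0.28  0.022] 52
pad ((475.38299560546875, -288.90692138671875), (42.314796447753906, 41.852272033691406), 4.604124069213867) [ 0.47576315 -0.28932591  0.16089508] 156
rim [ 0.52114497 -0.12722068] 0.0824379861775001 268
side handle ((477.80364990234375, 278.25311279296875), (12.796143531799316, 119.78340911865234), 52.12934494018555) 0.08015697736828753 341
 piece [0.481 0.242 0.023] 13
 piece [0.509 0.274 0.023] 61
 piece [0.438 0.275 0.022] 17
 piece [0.468 0.313 0.022] 71
pad ((474.193115234375, -289.07232666015625), (41.09312438964844, 44.86028289794922), 2.2412445545196533) [ 0.47424808 -0.28712853  0.16122908] 109
rim [ 0.5217314  -0.12727728] 0.08260001807254803 328
335 192 [ 0.527  -0.1354  0.0555]
402 165 [ 0.5755 -0.2849  0.1289]
415 160 [ 0.5859 -0.3148  0.1337]
295 157 [ 0.6232 -0.0378  0.0453]
295 236 [ 0.4186 -0.0324  0.0405]
412 236 [ 0.4186 -0.3375  0.0022]
```

View pics/crop.png

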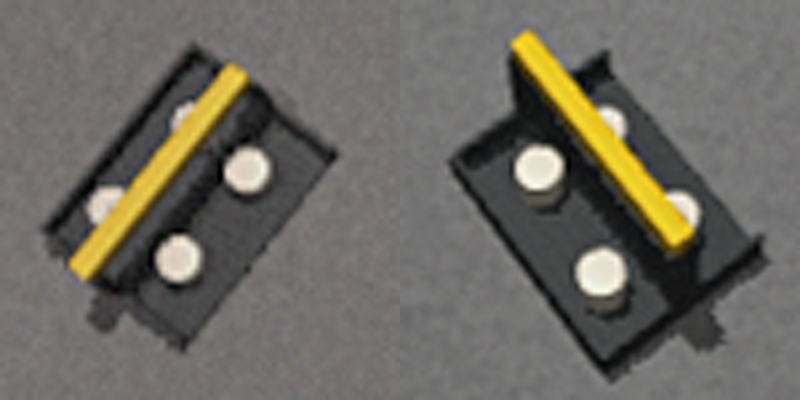

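The crop confirms the dark tray holds four white pieces. The open edge has no wall and is on the lower right in the top view, which is world direction (-.61,-.79). Handle centre is (0.478, 0.278) with its top at z=0.080, as expected. Pot centre is (0.521, -0.127).

```bash
python3 -m crank '[{"offset":[-0.032,-0.018,0.007],"angular":[0,0,0],"gripper":1},{"offset":[-0.032,-0.018,0.007],"angular":[0,0,0],"gripper":1},{"offset":[-0.032,-0.018,0.007],"angular":[0,0,0],"gripper":1},{"offset":[-0.032,-0.018,0.007],"angular":[0,0,0],"gripper":1},{"offset":[-0.032,-0.018,0.007],"angular":[0,0,0],"gripper":1},{"offset":[-0.032,-0.018,0.007],"angular":[0,0,0],"gripper":1},{"offset":[-0.032,-0.018,0.007],"angular":[0,0,0],"gripper":1},{"offset":[-0.032,-0.018,0.007],"angular":[0,0,0],"gripper":1},{"offset":[-0.032,-0.018,0.007],"angular":[0,0,0],"gripper":1},{"offset":[-0.032,-0.018,0.007],"angular":[0,0,0],"gripper":1},{"offset":[-0.03,-0.018,0.007],"angular":[0,0,0],"gripper":1}]'
python3 -m crank '[{"offset":[0,0,0],"angular":[0,0,5.7],"gripper":1},{"offset":[0,0,0],"angular":[0,0,5.7],"gripper":1},{"offset":[0,0,0],"angular":[0,0,5.8],"gripper":1},{"offset":[0,0,0],"angular":[0,0,0],"gripper":1},{"offset":[0,0,0],"angular":[0,0,0],"gripper":1}]'
cat > st.py <<'E'
from h import *
o=get_obs(); M=R.from_rotvec(o["eef_rot"]).as_matrix()
print(o["clock"],o["eef_pos"].round(4),"f",o["force"].round(1),"w",o["grip_width"].round(4),o["grip_force"],"j",o["joints"].round(2)); print(M.round(3),"yaw y",np.degrees(np.arctan2(M[1,1],M[0,1])))
E
cat >> st.py <<'E'
import sys
if len(sys.argv)>3:
    g=np.array(eval(sys.argv[1:][0]+","+sys.argv[2]+","+sys.argv[3])); print("to go, tool axes",(M.T@(g-o["eef_pos"])).round(4))
E
python3 st.py .478 .278 .054
```

```text
clock: 1.02
eef_pos: [0.4784, 0.2757, 0.1371]
eef_rot: [-0.559, -3.091, 0.0]
force: [-0.0, 0.5, -0.5]
grip_width: 0.0916
grip_force: 0.0
clock: 1.43
eef_pos: [0.4772, 0.2772, 0.1374]
eef_rot: [-1.01, -2.974, 0.001]
force: [-0.2, 0.6, 0.5]
grip_width: 0.0921
grip_force: 0.0Traceback (most recent call last):
  File "st.py", line 3, in <module>
    print(o["clock"],o["eef_pos"].round(4),"f",o["force"].round(1),"w",o["grip_width"].round(4),o["grip_force"],"j",o["joints"].round(2)); print(M.round(3),"yaw y",np.degrees(np.arctan2(M[1,1],M[0,1])))
                                                                       ^^^^^^^^^^^^^^^^^^^^^
AttributeError: 'float' object has no attribute 'round'
```

```bash
sed -i 's/o\["grip_width"\].round(4)/round(o["grip_width"],4)/' st.py; python3 -m crank '[{"offset":[0,0,0.016],"angular":[0,0,0],"gripper":1},{"offset":[0,0,0.016],"angular":[0,0,0],"gripper":1},{"offset":[0,0,0.016],"angular":[0,0,0],"gripper":1},{"offset":[0,0,0.014],"angular":[0,0,0],"gripper":1},{"offset":[0,0,0.012],"angular":[0,0,0],"gripper":1},{"offset":[0,0,0.008],"angular":[0,0,0],"gripper":1},{"offset":[0,0,0],"angular":[0,0,0],"gripper":1},{"offset":[0,0,0],"angular":[0,0,0],"gripper":1}]'
python3 st.py .478 .278 .054; python3 - <<'E'
from h import *
save("side","side1.png",(195,225,315,345),4)
E
```

```text
clock: 2.1
eef_pos: [0.4773, 0.2774, 0.0554]
eef_rot: [-1.013, -2.973, 0.001]
force: [-0.0, 0.0, 0.1]
grip_width: 0.0922
grip_force: 0.0
2.1 [0.4773 0.2774 0.0554] f [-0.   0.   0.1] w 0.0922 0.0 j [ 0.52  0.45  1.91 -0.    0.78 -0.39]
[[-0.792  0.611 -0.001]
 [ 0.611  0.792 -0.   ]
 [ 0.    -0.001 -1.   ]] yaw y 52.36220463376525
to go, tool axes [-0.0002  0.0009  0.0014]
```

View pics/side1.png

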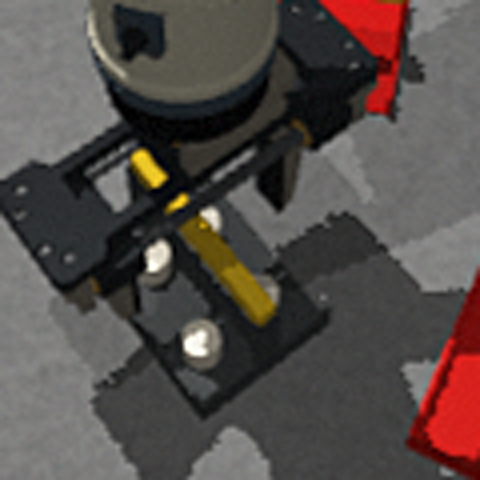

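The fingers straddle the handle at mid-length: it is the yellow bar running from (150,165) to (260,300). They are clear of the pieces, so I close and lift a little.

```bash
python3 -m crank '[{"offset":[0,0,0],"angular":[0,0,0],"gripper":0},{"offset":[0,0,0],"angular":[0,0,0],"gripper":0},{"offset":[0,0,0],"angular":[0,0,0],"gripper":0},{"offset":[0,0,0],"angular":[0,0,0],"gripper":0},{"offset":[0,0,0],"angular":[0,0,0],"gripper":0},{"offset":[0,0,0],"angular":[0,0,0],"gripper":0},{"offset":[0,0,0],"angular":[0,0,0],"gripper":0},{"offset":[0,0,0],"angular":[0,0,0],"gripper":0},{"offset":[0,0,0],"angular":[0,0,0],"gripper":0},{"offset":[0,0,0],"angular":[0,0,0],"gripper":0}]' 55
python3 -m crank '[{"offset":[0,0,-0.005],"angular":[0,0,0],"gripper":0},{"offset":[0,0,-0.01],"angular":[0,0,0],"gripper":0},{"offset":[0,0,-0.015],"angular":[0,0,0],"gripper":0},{"offset":[0,0,-0.02],"angular":[0,0,0],"gripper":0},{"offset":[0,0,-0.02],"angular":[0,0,0],"gripper":0},{"offset":[0,0,-0.02],"angular":[0,0,0],"gripper":0},{"offset":[0,0,-0.02],"angular":[0,0,0],"gripper":0},{"offset":[0,0,-0.02],"angular":[0,0,0],"gripper":0},{"offset":[0,0,-0.02],"angular":[0,0,0],"gripper":0},{"offset":[0,0,-0.015],"angular":[0,0,0],"gripper":0},{"offset":[0,0,-0.01],"angular":[0,0,0],"gripper":0},{"offset":[0,0,-0.005],"angular":[0,0,0],"gripper":0}]'
python3 - <<'E'
from h import *
# plan: pour with lip fixed; TCP relative to lip in tray frame
o=get_obs(); M=R.from_rotvec(o["eef_rot"]).as_matrix(); p=o["eef_pos"]
d=-M[:2,1]; print("pos",p,"f",o["force"],"w",o["grip_width"])
C=np.array([.521,-.127]); lip=np.r_[C-.045*d,.140]
# level: TCP = lip +0.045*y + (0.0555-0.003)*up
T0=lip+.045*M[:,1]-.0525*M[:,2]
print("TCP level at",T0.round(4),"to go tool",(M.T@(T0-p)).round(4))
v=np.array([0,-.045,.0525]) # lip seen from TCP, tool axes (y=tray y,z=down)
for a in(5,7): 
    Rx=R.from_euler('x',-a,degrees=True).as_matrix()
    print(a,"offset before turn",(v-Rx@v).round(5),"after",(Rx.T@(v-Rx@v)).round(5))
E
```

```text
clock: 2.98
eef_pos: [0.4773, 0.2774, 0.0555]
eef_rot: [-1.015, -2.973, 0.0]
force: [-0.1, -0.4, 0.2]
grip_width: 0.0272
grip_force: 0.0
clock: 3.98
eef_pos: [0.4776, 0.2775, 0.2374]
eef_rot: [1.015, 2.972, 0.002]
force: [0.8, 0.2, -2.6]
grip_width: 0.0113
grip_force: 55.0
pos [0.47763857 0.27754142 0.23738604] f [ 0.7501105   0.24944717 -2.62232961] w 0.01131984261037072
TCP level at [ 0.576  -0.0558  0.1926] to go tool [-0.2816 -0.2037  0.0447]
5 offset before turn [ 0.      -0.00475 -0.00372] after [ 0.      -0.0044  -0.00412]
7 offset before turn [ 0.      -0.00673 -0.00509] after [ 0.      -0.00606 -0.00588]
```

The fingers were still closing when the lift started, so I check how the tray hangs.

```bash
python3 st.py .4776 .2775 .2374; python3 - <<'E'
from h import *
c=save("side","side2.png",(180,130,330,280),4)
P=cloud(c);H,S,V=cv2.split(cv2.cvtColor(c["pixels"],cv2.COLOR_RGB2HSV)); vv,uu=np.mgrid[:384,:512]
m=(uu>180)&(uu<330)&(vv>100)&(vv<290)&(H>20)&(H<35)&(S>150)&(P[...,2]>.15)
q=P[m]; print(len(q),np.percentile(q,[0,5,50,95,100],axis=0).round(4))
E
```

```text
3.9833 [0.4776 0.2775 0.2374] f [ 0.8  0.2 -2.6] w 0.0113 54.995105266571045 j [ 0.52  0.22  1.77 -0.    1.16 -0.39]
[[-0.791  0.612  0.002]
 [ 0.612  0.791  0.001]
 [-0.001  0.002 -1.   ]] yaw y 52.29823502951855
to go, tool axes [ 0.     -0.0001 -0.    ]
298 [[0.358  0.2346 0.1638]
 [0.431  0.2729 0.2316]
 [0.4518 0.2985 0.243 ]
 [0.4752 0.3161 0.3315]
 [0.5261 0.6063 0.7806]]
```

View pics/side2.png

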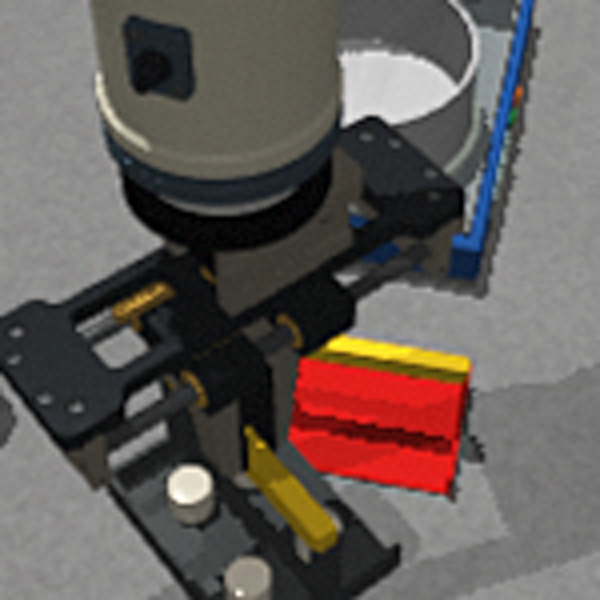

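The tray is lifted level with its pieces upright and the handle (yellow, (250,440) to (330,540)) in the pads. I measure its height relative to the TCP.

```bash
python3 - <<'E'
from h import *
c=dict(np.load('last_side.npz'))
for x,y in((275,475),(295,500),(315,525),(190,482),(247,572),(385,560)):
    print(x,y,pt(c,180+x//4,130+y//4))
E
```

```text
275 475 [0.4607 0.2911 0.2433]
295 500 [0.4485 0.3023 0.2429]
315 525 [0.4371 0.3117 0.2433]
190 482 [0.51   0.2718 0.1856]
247 572 [0.4696 0.3124 0.1861]
385 560 [0.4092 0.2851 0.1765]
```

Only 6 mm of the handle is in the pads, so I put the tray back down and re-grip it properly.

```bash
python3 -m crank '[{"offset":[0,0,0.01],"angular":[0,0,0],"gripper":0},{"offset":[0,0,0.02],"angular":[0,0,0],"gripper":0},{"offset":[0,0,0.025],"angular":[0,0,0],"gripper":0},{"offset":[0,0,0.025],"angular":[0,0,0],"gripper":0},{"offset":[0,0,0.025],"angular":[0,0,0],"gripper":0},{"offset":[0,0,0.02],"angular":[0,0,0],"gripper":0},{"offset":[0,0,0.015],"angular":[0,0,0],"gripper":0},{"offset":[0,0,0.01],"angular":[0,0,0],"gripper":0},{"offset":[0,0,0.006],"angular":[0,0,0],"gripper":0},{"offset":[0,0,0.004],"angular":[0,0,0],"gripper":0},{"offset":[0,0,0.001],"angular":[0,0,0],"gripper":0},{"offset":[0,0,0],"angular":[0,0,0],"gripper":0}]'
python3 -m crank '[{"offset":[0,0,0],"angular":[0,0,0],"gripper":0.4},{"offset":[0,0,0],"angular":[0,0,0],"gripper":0.4},{"offset":[0,0,0],"angular":[0,0,0],"gripper":0.4},{"offset":[0,0,0.006],"angular":[0,0,0],"gripper":0.4},{"offset":[0,0,0.008],"angular":[0,0,0],"gripper":0.4},{"offset":[0,0,0.006],"angular":[0,0,0],"gripper":0.4},{"offset":[0,0,0.001],"angular":[0,0,0],"gripper":0.4},{"offset":[0,0,0],"angular":[0,0,0],"gripper":0.4}]'
python3 st.py .4775 .2775 .0545
```

```text
clock: 5.03
eef_pos: [0.4776, 0.2775, 0.0749]
eef_rot: [1.015, 2.973, 0.001]
force: [-0.4, -0.5, -3.7]
grip_width: 0.0107
grip_force: 55.0
clock: 5.7
eef_pos: [0.4768, 0.2771, 0.0526]
eef_rot: [-1.015, -2.972, 0.002]
force: [0.5, -0.2, -0.1]
grip_width: 0.0367
grip_force: 0.0
5.7 [0.4768 0.2771 0.0526] f [ 0.5 -0.2 -0.1] w 0.0367 0.0 j [ 0.52  0.45  1.91  0.    0.78 -0.39]
[[-0.791  0.612 -0.001]
 [ 0.612  0.791 -0.001]
 [ 0.001 -0.002 -1.   ]] yaw y 52.30119183791224
to go, tool axes [-0.0003  0.0008 -0.0019]
```

```bash
python3 -m crank '[{"offset":[0,0,0],"angular":[0,0,0],"gripper":0},{"offset":[0,0,0],"angular":[0,0,0],"gripper":0},{"offset":[0,0,0],"angular":[0,0,0],"gripper":0},{"offset":[0,0,0],"angular":[0,0,0],"gripper":0},{"offset":[0,0,0],"angular":[0,0,0],"gripper":0},{"offset":[0,0,0],"angular":[0,0,0],"gripper":0},{"offset":[0,0,0],"angular":[0,0,0],"gripper":0}]' 58
```

```text
clock: 6.28
eef_pos: [0.4775, 0.2775, 0.0538]
eef_rot: [1.015, 2.973, 0.0]
force: [0.5, 0.1, 1.3]
grip_width: 0.0114
grip_force: 58.0
```

```bash
python3 -m crank '[{"offset":[0,0,-0.005],"angular":[0,0,0],"gripper":0},{"offset":[0,0,-0.01],"angular":[0,0,0],"gripper":0},{"offset":[0,0,-0.015],"angular":[0,0,0],"gripper":0},{"offset":[0,0,-0.02],"angular":[0,0,0],"gripper":0},{"offset":[0,0,-0.02],"angular":[0,0,0],"gripper":0},{"offset":[0,0,-0.02],"angular":[0,0,0],"gripper":0},{"offset":[0,0,-0.02],"angular":[0,0,0],"gripper":0},{"offset":[0,0,-0.02],"angular":[0,0,0],"gripper":0},{"offset":[0,0,-0.02],"angular":[0,0,0],"gripper":0},{"offset":[0,0,-0.015],"angular":[0,0,0],"gripper":0},{"offset":[0,0,-0.01],"angular":[0,0,0],"gripper":0},{"offset":[0,0,-0.005],"angular":[0,0,0],"gripper":0}]'
python3 -m crank '[{"offset":[-0.005,-0.004,0],"angular":[0,0,0],"gripper":0},{"offset":[-0.01,-0.008,0],"angular":[0,0,0],"gripper":0},{"offset":[-0.015,-0.011,0],"angular":[0,0,0],"gripper":0},{"offset":[-0.018,-0.013,0],"angular":[0,0,0],"gripper":0},{"offset":[-0.018,-0.013,0],"angular":[0,0,0],"gripper":0},{"offset":[-0.018,-0.013,0],"angular":[0,0,0],"gripper":0},{"offset":[-0.018,-0.013,0],"angular":[0,0,0],"gripper":0},{"offset":[-0.018,-0.013,0],"angular":[0,0,0],"gripper":0},{"offset":[-0.018,-0.013,0],"angular":[0,0,0],"gripper":0},{"offset":[-0.018,-0.013,0],"angular":[0,0,0],"gripper":0},{"offset":[-0.018,-0.013,0],"angular":[0,0,0],"gripper":0},{"offset":[-0.018,-0.013,0],"angular":[0,0,0],"gripper":0}]'
python3 -m crank '[{"offset":[-0.018,-0.013,0],"angular":[0,0,0],"gripper":0},{"offset":[-0.018,-0.013,0],"angular":[0,0,0],"gripper":0},{"offset":[-0.018,-0.013,0],"angular":[0,0,0],"gripper":0},{"offset":[-0.015,-0.011,0],"angular":[0,0,0],"gripper":0},{"offset":[-0.01,-0.008,0],"angular":[0,0,0],"gripper":0},{"offset":[-0.008,-0.006,0],"angular":[0,0,0],"gripper":0},{"offset":[-0.004,-0.003,0],"angular":[0,0,0],"gripper":0},{"offset":[0,0,0],"angular":[0,0,0],"gripper":0}]'
python3 st.py .576 -.056 .191; python3 - <<'E'
from h import *
c=save("top","top3.png",(230,90,430,240),4)
E
```

```text
clock: 7.28
eef_pos: [0.4777, 0.2776, 0.2354]
eef_rot: [1.015, 2.972, 0.002]
force: [-0.4, 0.7, -3.7]
grip_width: 0.0115
grip_force: 58.0
clock: 8.28
eef_pos: [0.5428, 0.0469, 0.2322]
eef_rot: [-1.015, -2.971, 0.002]
force: [0.5, -0.2, -3.3]
grip_width: 0.0116
grip_force: 58.0
clock: 8.95
eef_pos: [0.5745, -0.0603, 0.2331]
eef_rot: [-1.016, -2.972, 0.0]
force: [-0.5, -0.1, -3.4]
grip_width: 0.0116
grip_force: 58.0
8.95 [ 0.5745 -0.0603  0.2331] f [-0.5 -0.1 -3.4] w 0.0116 57.998589277267456 j [-0.11  0.26  1.72 -0.    1.16 -1.02]
[[-0.791  0.612 -0.001]
 [ 0.612  0.791 -0.   ]
 [ 0.001 -0.001 -1.   ]] yaw y 52.24952168655573
to go, tool axes [0.0014 0.0043 0.0421]
```

View pics/top3.png

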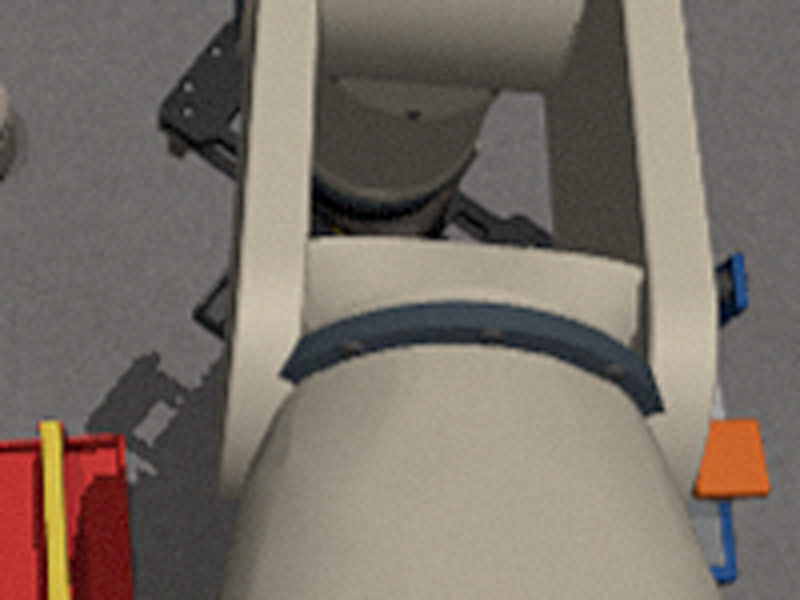

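```bash
python3 -m crank '[{"offset":[0,0.001,0.007],"angular":[0,0,0],"gripper":0},{"offset":[0.001,0.001,0.012],"angular":[0,0,0],"gripper":0},{"offset":[0,0.001,0.012],"angular":[0,0,0],"gripper":0},{"offset":[0,0.001,0.008],"angular":[0,0,0],"gripper":0},{"offset":[0,0,0.003],"angular":[0,0,0],"gripper":0},{"offset":[0,0,0],"angular":[0,0,0],"gripper":0}]'; python3 st.py .576 -.056 .191
python3 -m crank '[{"offset":[0,-0.0027,-0.0023],"angular":[-3,0,0],"gripper":0},{"offset":[0,-0.0027,-0.0023],"angular":[-3,0,0],"gripper":0},{"offset":[0,-0.0027,-0.0023],"angular":[-3,0,0],"gripper":0},{"offset":[0,-0.0027,-0.0023],"angular":[-3,0,0],"gripper":0},{"offset":[0,-0.0027,-0.0023],"angular":[-3,0,0],"gripper":0},{"offset":[0,-0.0027,-0.0023],"angular":[-3,0,0],"gripper":0}]'
python3 st.py .576 -.056 .191; python3 - <<'E'
from h import *
c=save("side","side4.png",(200,80,340,220),4)
E
```

```text
clock: 9.5
eef_pos: [0.5755, -0.0553, 0.19]
eef_rot: [-1.013, -2.971, 0.001]
force: [0.3, 0.1, -3.1]
grip_width: 0.012
grip_force: 58.0
9.5 [ 0.5755 -0.0553  0.19  ] f [ 0.3  0.1 -3.1] w 0.012 57.99857139587402 j [-0.1   0.31  1.76 -0.    1.08 -1.01]
[[-0.792  0.611 -0.003]
 [ 0.611  0.792  0.   ]
 [ 0.002 -0.001 -1.   ]] yaw y 52.33060629705835
to go, tool axes [-0.0008 -0.0003 -0.001 ]
clock: 10.0
eef_pos: [0.5658, -0.0701, 0.204]
eef_rot: [0.97, 2.843, 0.453]
force: [0.1, 0.2, -3.9]
grip_width: 0.0115
grip_force: 58.0
10.0 [ 0.5658 -0.0701  0.204 ] f [ 0.1  0.2 -3.9] w 0.0115 57.99932420253754 j [-0.31  0.22  1.88  0.37  0.96 -1.43]
[[-0.791  0.58   0.192]
 [ 0.611  0.752  0.245]
 [-0.002  0.311 -0.95 ]] yaw y 52.35494656026668
to go, tool axes [0.0006 0.0125 0.0177]
```

View pics/side4.png

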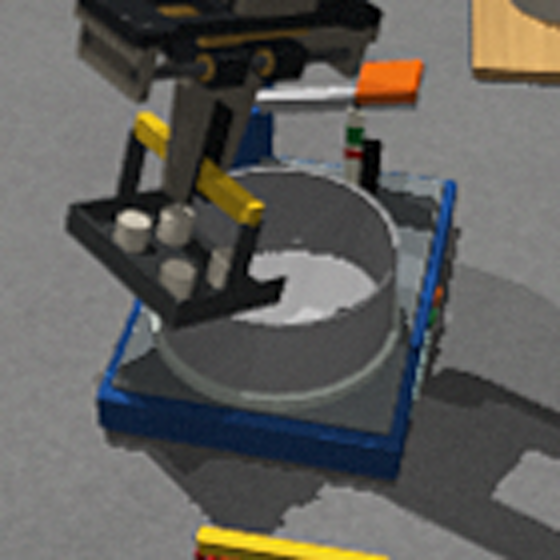

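The tray tilts over the pot with all four pieces still on it (crop (130,230) to (215,270)) and the lip inside the rim. I continue rolling.

```bash
python3 -m crank '[{"offset":[0,-0.0027,-0.0023],"angular":[-3,0,0],"gripper":0},{"offset":[0,-0.0027,-0.0023],"angular":[-3,0,0],"gripper":0},{"offset":[0,-0.0027,-0.0023],"angular":[-3,0,0],"gripper":0},{"offset":[0,-0.0027,-0.0023],"angular":[-3,0,0],"gripper":0},{"offset":[0,-0.0027,-0.0023],"angular":[-3,0,0],"gripper":0},{"offset":[0,-0.0027,-0.0023],"angular":[-3,0,0],"gripper":0},{"offset":[0,-0.0027,-0.0023],"angular":[-3,0,0],"gripper":0},{"offset":[0,-0.0027,-0.0023],"angular":[-3,0,0],"gripper":0},{"offset":[0,-0.0027,-0.0023],"angular":[-3,0,0],"gripper":0},{"offset":[0,-0.0027,-0.0023],"angular":[-3,0,0],"gripper":0},{"offset":[0,0,0],"angular":[0,0,0],"gripper":0},{"offset":[0,0,0],"angular":[0,0,0],"gripper":0}]'
python3 st.py .576 -.056 .191; python3 - <<'E'
from h import *
c=save("side","side5.png",(200,80,340,220),4)
E
```

```text
clock: 11.05
eef_pos: [0.5442, -0.0978, 0.208]
eef_rot: [0.86, 2.512, 1.115]
force: [1.0, 0.6, -2.3]
grip_width: 0.0113
grip_force: 58.0
11.05 [ 0.5442 -0.0978  0.208 ] f [ 1.   0.6 -2.3] w 0.0113 57.99932777881622 j [-0.68  0.31  2.02  0.98  1.1  -2.2 ]
[[-0.791  0.412  0.453]
 [ 0.612  0.53   0.587]
 [ 0.001  0.742 -0.671]] yaw y 52.15981654791852
to go, tool axes [0.0004 0.0226 0.0504]
```

View pics/side5.png

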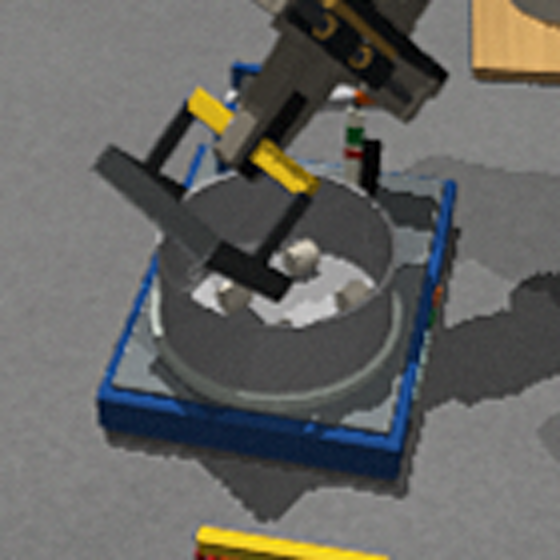

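The tray is empty: wrist load dropped by about 1.3 N, and pieces are visible in the pot at (232,295), (300,257), (352,292) and (285,322). I raise it, un-roll it and carry it back to the original spot.

```bash
python3 -m crank '[{"offset":[0,0.006,-0.0055],"angular":[0,0,0],"gripper":0},{"offset":[0,0.009,-0.008],"angular":[0,0,0],"gripper":0},{"offset":[0,0.01,-0.009],"angular":[0,0,0],"gripper":0},{"offset":[0,0.01,-0.009],"angular":[0,0,0],"gripper":0},{"offset":[0,0.008,-0.007],"angular":[0,0,0],"gripper":0},{"offset":[0,0.004,-0.0035],"angular":[0,0,0],"gripper":0}]'
python3 -m crank '[{"offset":[0,0,0],"angular":[3,0,0],"gripper":0},{"offset":[0,0,0],"angular":[4,0,0],"gripper":0},{"offset":[0,0,0],"angular":[4,0,0],"gripper":0},{"offset":[0,0,0],"angular":[4,0,0],"gripper":0},{"offset":[0,0,0],"angular":[4,0,0],"gripper":0},{"offset":[0,0,0],"angular":[4,0,0],"gripper":0},{"offset":[0,0,0],"angular":[5,0,0],"gripper":0},{"offset":[0,0,0],"angular":[5,0,0],"gripper":0},{"offset":[0,0,0],"angular":[5,0,0],"gripper":0},{"offset":[0,0,0],"angular":[5,0,0],"gripper":0},{"offset":[0,0,0],"angular":[3,0,0],"gripper":0},{"offset":[0,0,0],"angular":[2,0,0],"gripper":0}]'
python3 -m crank '[{"offset":[0,0,0],"angular":[0,0,0],"gripper":0},{"offset":[0,0,0],"angular":[0,0,0],"gripper":0}]'
python3 st.py .4775 .2775 .25; python3 - <<'E'
from h import *
c=save("side","side6.png",(200,60,340,200),4)
P=cloud(c); vv,uu=np.mgrid[:384,:512]
E
```

```text
clock: 11.6
eef_pos: [0.5451, -0.0968, 0.274]
eef_rot: [0.853, 2.51, 1.115]
force: [-0.7, -0.6, -2.0]
grip_width: 0.0114
grip_force: 58.0
clock: 12.6
eef_pos: [0.5451, -0.0957, 0.2723]
eef_rot: [1.013, 2.973, -0.004]
force: [0.5, 0.3, -2.3]
grip_width: 0.0114
grip_force: 58.0
clock: 12.77
eef_pos: [0.5446, -0.096, 0.2716]
eef_rot: [1.013, 2.974, 0.001]
force: [-0.6, 0.2, -2.0]
grip_width: 0.0112
grip_force: 58.0
12.7667 [ 0.5446 -0.096   0.2716] f [-0.6  0.2 -2. ] w 0.0112 57.999082803726196 j [-0.18  0.19  1.72  0.    1.23 -1.09]
[[-0.792  0.61   0.   ]
 [ 0.61   0.792  0.001]
 [ 0.     0.001 -1.   ]] yaw y 52.37954574049293
to go, tool axes [0.2811 0.2549 0.0219]
```

View pics/side6.png

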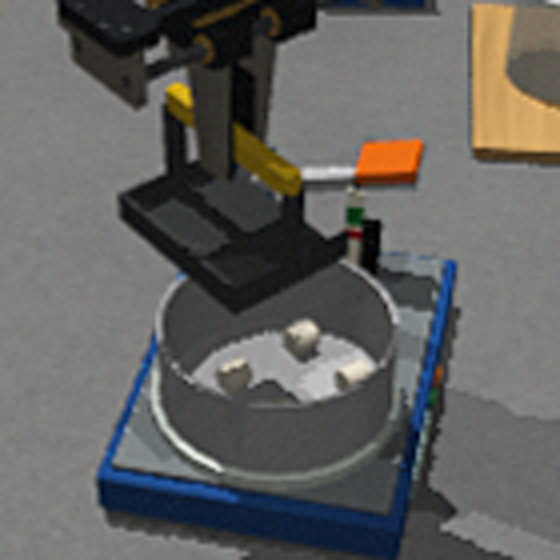

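The tray is empty and level; three pieces are visible in the pot, and the fourth is presumably hidden by the near wall. I'll check from the top after carrying the tray back.

```bash
python3 -m crank '[{"offset":[0.006,0.005,0],"angular":[0,0,0],"gripper":0},{"offset":[0.013,0.012,0],"angular":[0,0,0],"gripper":0},{"offset":[0.02,0.018,0],"angular":[0,0,0],"gripper":0},{"offset":[0.025,0.023,0],"angular":[0,0,0],"gripper":0},{"offset":[0.025,0.023,0],"angular":[0,0,0],"gripper":0},{"offset":[0.025,0.023,0],"angular":[0,0,0],"gripper":0},{"offset":[0.025,0.023,0],"angular":[0,0,0],"gripper":0},{"offset":[0.025,0.023,0],"angular":[0,0,0],"gripper":0},{"offset":[0.025,0.023,0],"angular":[0,0,0],"gripper":0},{"offset":[0.025,0.023,0],"angular":[0,0,0],"gripper":0},{"offset":[0.025,0.022,0],"angular":[0,0,0],"gripper":0},{"offset":[0.02,0.018,0],"angular":[0,0,0],"gripper":0}]'
python3 -m crank '[{"offset":[0.014,0.013,0],"angular":[0,0,0],"gripper":0},{"offset":[0.006,0.006,0],"angular":[0,0,0],"gripper":0},{"offset":[0,0,0.02],"angular":[0,0,0],"gripper":0},{"offset":[0,0,0.025],"angular":[0,0,0],"gripper":0},{"offset":[0,0,0.03],"angular":[0,0,0],"gripper":0},{"offset":[0,0,0.03],"angular":[0,0,0],"gripper":0},{"offset":[0,0,0.025],"angular":[0,0,0],"gripper":0},{"offset":[0,0,0.02],"angular":[0,0,0],"gripper":0},{"offset":[0,0,0.015],"angular":[0,0,0],"gripper":0},{"offset":[0,0,0.01],"angular":[0,0,0],"gripper":0},{"offset":[0,0,0],"angular":[0,0,0],"gripper":0},{"offset":[0,0,0],"angular":[0,0,0],"gripper":0}]'
python3 st.py .4775 .2775 .0545; python3 - <<'E'
from h import *
t=save("top","top7.png",(285,145,385,245),4); s=save("side","side7.png",(185,215,305,335),4)
cv2.imwrite('pics/both7.png',np.hstack([cv2.imread('pics/top7.png'),cv2.resize(cv2.imread('pics/side7.png'),(400,400))]))
E
```

```text
clock: 13.82
eef_pos: [0.4828, 0.25, 0.2718]
eef_rot: [-1.016, -2.972, -0.002]
force: [0.5, 0.2, -1.6]
grip_width: 0.0116
grip_force: 58.0
clock: 14.82
eef_pos: [0.4797, 0.2749, 0.0967]
eef_rot: [-1.016, -2.972, 0.0]
force: [-0.7, 0.7, -1.8]
grip_width: 0.0111
grip_force: 58.0
14.8167 [0.4797 0.2749 0.0967] f [-0.7  0.7 -1.8] w 0.0111 57.99915611743927 j [ 0.52  0.39  1.89  0.    0.87 -0.39]
[[-0.791  0.612 -0.   ]
 [ 0.612  0.791 -0.   ]
 [ 0.    -0.    -1.   ]] yaw y 52.251524527502056
to go, tool axes [0.0034 0.0007 0.0422]
```

View pics/both7.png

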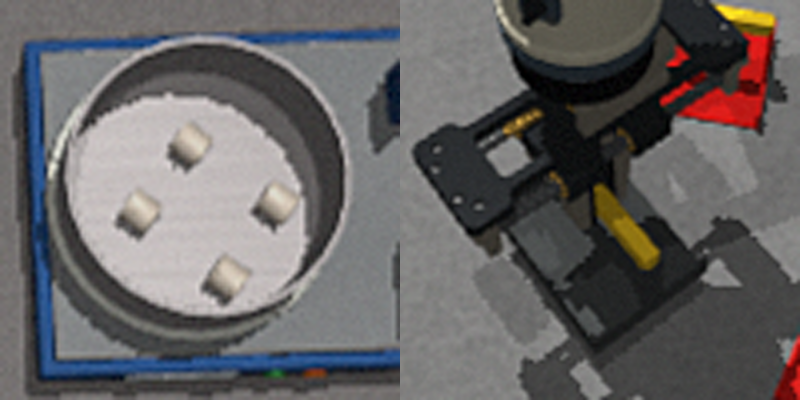

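All four pieces lie inside the pot at (190,145), (138,213), (275,203) and (228,280), and the tray hangs level above the bench. I set it down and release.

```bash
python3 -m crank '[{"offset":[0,0,0.01],"angular":[0,0,0],"gripper":0},{"offset":[0,0,0.012],"angular":[0,0,0],"gripper":0},{"offset":[0,0,0.01],"angular":[0,0,0],"gripper":0},{"offset":[0,0,0.006],"angular":[0,0,0],"gripper":0},{"offset":[0,0,0.003],"angular":[0,0,0],"gripper":0},{"offset":[0,0,0.002],"angular":[0,0,0],"gripper":0},{"offset":[0,0,0],"angular":[0,0,0],"gripper":0},{"offset":[0,0,0],"angular":[0,0,0],"gripper":0}]'
python3 -m crank '[{"offset":[0,0,0],"angular":[0,0,0],"gripper":0.5},{"offset":[0,0,0],"angular":[0,0,0],"gripper":0.5},{"offset":[0,0,0],"angular":[0,0,0],"gripper":0.5},{"offset":[0,0,0],"angular":[0,0,0],"gripper":0.5},{"offset":[0,0,0],"angular":[0,0,0],"gripper":0.5},{"offset":[0,0,0],"angular":[0,0,0],"gripper":0.5},{"offset":[0,0,0],"angular":[0,0,0],"gripper":0.5},{"offset":[0,0,0],"angular":[0,0,0],"gripper":0.5},{"offset":[0,0,0],"angular":[0,0,0],"gripper":0.5}]' 20
python3 -m crank '[{"offset":[0,0,-0.01],"angular":[0,0,0],"gripper":0.5},{"offset":[0,0,-0.02],"angular":[0,0,0],"gripper":0.5},{"offset":[0,0,-0.03],"angular":[0,0,0],"gripper":0.5},{"offset":[0,0,-0.03],"angular":[0,0,0],"gripper":0.5},{"offset":[0,0,-0.03],"angular":[0,0,0],"gripper":0.5},{"offset":[0,0,-0.03],"angular":[0,0,0],"gripper":0.5},{"offset":[0,0,-0.03],"angular":[0,0,0],"gripper":0.5},{"offset":[0,0,-0.01],"angular":[0,0,0],"gripper":0},{"offset":[0,0,0],"angular":[0,0,0],"gripper":0}]' 20
python3 st.py .475 -.289 .23
python3 - <<'E'
from h import *
c=save("side","side8.png",(185,215,305,335),4); P=cloud(c)
H,S,V=cv2.split(cv2.cvtColor(c["pixels"],cv2.COLOR_RGB2HSV)); vv,uu=np.mgrid[:384,:512]
m=(uu>205)&(uu<285)&(vv>255)&(vv<335)&(H>20)&(H<35)&(S>150)&(P[...,2]>.06)&(P[...,2]<.1)
q=P[m]; print(cv2.minAreaRect((q[:,:2]*1000).astype(np.float32)),np.percentile(q[:,2],[5,50,95]))
E
```

```text
clock: 15.58
eef_pos: [0.4796, 0.2754, 0.0538]
eef_rot: [-1.015, -2.973, 0.0]
force: [-2.5, -0.3, 2.5]
grip_width: 0.0112
grip_force: 58.0
clock: 16.33
eef_pos: [0.4796, 0.2754, 0.0536]
eef_rot: [1.015, 2.973, 0.0]
force: [-0.4, -0.7, 0.3]
grip_width: 0.046
grip_force: 0.0
clock: 17.08
eef_pos: [0.481, 0.2762, 0.247]
eef_rot: [1.014, 2.969, 0.007]
force: [-0.5, 0.5, 0.4]
grip_width: 0.0347
grip_force: 0.0
17.0833 [0.481  0.2762 0.247 ] f [-0.5  0.5  0.4] w 0.0347 0.0 j [ 0.52  0.21  1.75 -0.    1.17 -0.39]
[[-0.791  0.612  0.005]
 [ 0.612  0.791  0.003]
 [-0.002  0.005 -1.   ]] yaw y 52.29800841912011
to go, tool axes [-0.3408 -0.4509  0.0154]
((479.23785400390625, 276.3255920410156), (12.824271202087402, 117.68257141113281), 52.41401290893555) [0.07190443 0.07997395 0.08224627]
```

The tray is down flat (handle top at 0.080) and released. I go over the pad with the fingers shut.

```bash
python3 -m crank '[{"offset":[-0.008,-0.011,0],"angular":[0,0,0],"gripper":0},{"offset":[-0.016,-0.021,0],"angular":[0,0,0],"gripper":0},{"offset":[-0.02,-0.0265,0],"angular":[0,0,0],"gripper":0},{"offset":[-0.02,-0.0265,0],"angular":[0,0,0],"gripper":0},{"offset":[-0.02,-0.0265,0],"angular":[0,0,0],"gripper":0},{"offset":[-0.02,-0.0265,0],"angular":[0,0,0],"gripper":0},{"offset":[-0.02,-0.0265,0],"angular":[0,0,0],"gripper":0},{"offset":[-0.02,-0.0265,0],"angular":[0,0,0],"gripper":0},{"offset":[-0.02,-0.0265,0],"angular":[0,0,0],"gripper":0},{"offset":[-0.02,-0.0265,0],"angular":[0,0,0],"gripper":0},{"offset":[-0.02,-0.0265,0],"angular":[0,0,0],"gripper":0},{"offset":[-0.02,-0.0265,0],"angular":[0,0,0],"gripper":0}]' 20
python3 -m crank '[{"offset":[-0.02,-0.0265,0],"angular":[0,0,0],"gripper":0},{"offset":[-0.02,-0.0265,0],"angular":[0,0,0],"gripper":0},{"offset":[-0.02,-0.0265,0],"angular":[0,0,0],"gripper":0},{"offset":[-0.02,-0.0265,0],"angular":[0,0,0],"gripper":0},{"offset":[-0.02,-0.0265,0],"angular":[0,0,0],"gripper":0},{"offset":[-0.014,-0.018,0],"angular":[0,0,0],"gripper":0},{"offset":[-0.006,-0.008,0],"angular":[0,0,0],"gripper":0},{"offset":[0,0,0],"angular":[0,0,0],"gripper":0},{"offset":[0,0,0],"angular":[0,0,0],"gripper":0}]'
python3 st.py .475 -.289 .170
```

```text
clock: 18.13
eef_pos: [0.4731, -0.0985, 0.2415]
eef_rot: [-1.014, -2.97, 0.001]
force: [1.0, -0.5, 0.1]
grip_width: 0.0007
grip_force: 0.0
clock: 18.88
eef_pos: [0.4721, -0.2947, 0.2421]
eef_rot: [-1.016, -2.97, -0.002]
force: [0.2, 0.1, 0.1]
grip_width: 0.0003
grip_force: 0.0
18.8833 [ 0.4721 -0.2947  0.2421] f [0.2 0.1 0.1] w 0.0003 0.0 j [-0.56  0.22  1.75  0.    1.17 -1.47]
[[-0.791  0.612 -0.002]
 [ 0.612  0.791  0.002]
 [ 0.003  0.    -1.   ]] yaw y 52.23268173856017
to go, tool axes [0.001  0.0063 0.0721]
```

```bash
python3 -m crank '[{"offset":[0,0.003,0.015],"angular":[0,0,0],"gripper":0},{"offset":[0.001,0.003,0.02],"angular":[0,0,0],"gripper":0},{"offset":[0,0,0.02],"angular":[0,0,0],"gripper":0},{"offset":[0,0,0.012],"angular":[0,0,0],"gripper":0},{"offset":[0,0,0.005],"angular":[0,0,0],"gripper":0},{"offset":[0,0,0.004],"angular":[0,0,0],"gripper":0},{"offset":[0,0,0.004],"angular":[0,0,0],"gripper":0},{"offset":[0,0,0.004],"angular":[0,0,0],"gripper":0},{"offset":[0,0,0.004],"angular":[0,0,0],"gripper":0},{"offset":[0,0,0.004],"angular":[0,0,0],"gripper":0},{"offset":[0,0,0],"angular":[0,0,0],"gripper":0},{"offset":[0,0,0],"angular":[0,0,0],"gripper":0}]'
python3 st.py .475 -.289 .139
```

```text
clock: 19.88
eef_pos: [0.4763, -0.2903, 0.1518]
eef_rot: [1.015, 2.973, -0.0]
force: [-1.2, -1.0, 3.8]
grip_width: 0.0004
grip_force: 1.4
19.8833 [ 0.4763 -0.2903  0.1518] f [-1.2 -1.   3.8] w 0.0004 1.392015408273437 j [-0.55  0.32  1.84 -0.    0.98 -1.46]
[[-0.791  0.612  0.   ]
 [ 0.612  0.791 -0.   ]
 [-0.    -0.    -1.   ]] yaw y 52.29405215685635
to go, tool axes [0.0018 0.0002 0.0128]
```

Contact at 3.8 N, which fits. I press the remaining 13 mm gently.

```bash
python3 -m crank '[{"offset":[0,0,0.003],"angular":[0,0,0],"gripper":0},{"offset":[0,0,0.003],"angular":[0,0,0],"gripper":0},{"offset":[0,0,0.003],"angular":[0,0,0],"gripper":0},{"offset":[0,0,0.002],"angular":[0,0,0],"gripper":0},{"offset":[0,0,0.001],"angular":[0,0,0],"gripper":0},{"offset":[0,0,0.001],"angular":[0,0,0],"gripper":0},{"offset":[0,0,0],"angular":[0,0,0],"gripper":0},{"offset":[0,0,0],"angular":[0,0,0],"gripper":0},{"offset":[0,0,0],"angular":[0,0,0],"gripper":0},{"offset":[0,0,0],"angular":[0,0,0],"gripper":0}]'
python3 - <<'E'
from h import *
s=save("side","side9.png",(225,60,345,180),4); t=capture("top")
o=get_obs(); print(o["eef_pos"],o["force"])
H,S,V=cv2.split(cv2.cvtColor(s["pixels"],cv2.COLOR_RGB2HSV)); P=cloud(s)
q=P[(H>5)&(H<14)&(S>200)&(V>120)&(P[...,2]>.1)]; print(len(q),np.percentile(q,[10,50,90],axis=0).round(4))
E
```

```text
clock: 20.72
eef_pos: [0.4759, -0.29, 0.1386]
eef_rot: [-1.015, -2.973, 0.0]
force: [-4.3, -0.2, 4.7]
grip_width: 0.0002
grip_force: 2.7
[ 0.47587606 -0.28997561  0.13857271] [-4.91259791 -1.26549598  4.87749027]
5 [[ 0.451  -0.2831  0.1366]
 [ 0.4555 -0.281   0.1381]
 [ 0.4865 -0.2795  0.1456]]
```

View pics/side9.png

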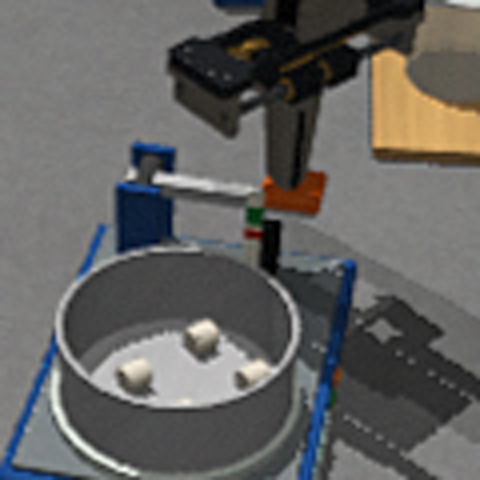

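The lever lies level at the green mark (255,213), with the fingers on the orange pad at about (295,190) pressing about 4.9 N. TCP is at 0.1386 against a target of 0.139, and everything is steady, so I hand in.

```bash
python3 -c "
from plant import *
print(finish_job())"
```

```text
the job is handed in; nothing more can be done
None
```

The job is handed in: all four pieces are in the pot, the tray is flat on the bench and released, and the fingers hold the lever level at half travel with about 4.9 N, at about 21 s on the robot's clock; no verdict came back.

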